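# Hold the long-necked bottle up for waxing its foot

### The job

Take the fired-clay bottle with the long narrow neck by its neck and draw it out of its compartment in the sloping ware bin, leaving the other two pots in the bin and everything else on the bench where they are. Bring it upright, mouth up, over the middle of the round banding wheel, with its foot about 10 cm above the wheel's top, so that a colleague can wax the foot. Finish while holding it there in the gripper, still and touching nothing else: do not set it down or let go.

Things in the scene. Friction and masses are not known exactly. Their poses are not given: they have to be found in the camera images.
- bottle: Long-necked clay bottle (terracotta like all pots), about 0.16 kg, 170 mm tall, round, the only narrow neck in the bin. Origin: centre of its foot; z along its axis to the mouth. Body dia 52 up to 98, shoulder to 118, straight neck dia 26 from 118 to 163, lip dia 32 at 165-170. In any of the 3 compartments, foot on its floor, axis 40 deg from vertical, mouth leaning away from the robot (to the bin's +x).
- bin: Plywood bin, fixed, 252 wide, three compartments in a row, left or right of the robot (wheel on the other side). Origin: centre of its footprint on the bench; x to its front (away from the robot, within 0.3 rad), y along the row, z up. Compartments open up and to the front (+x), 40 deg from vertical, at y = -80, 0, 80. Highest edge 140 over the bench.
- pocket: The bin's sloping compartment box, fixed to it. Origin: centre of its underside, at x -30, z 36 of the bin; z along the compartments, out of their mouths (leans 40 deg to the bin's +x); y as the bin's. Floor 10 thick, rims at z = 100: a pot is out when its foot is above that. Compartments 62 (x) by 68 (y), walls 8, dividers 12.
- beaker: Bystander in the bin: straight round beaker, diameter 52 mm, 130 mm tall, no neck; same lean as the bottle. Origin: centre of its foot, z along its axis to the mouth.
- jar: Bystander in the bin: jar 126 mm tall, body diameter 52 mm, a short wide neck of 42 mm and a rim of 50 mm at the top; same lean as the bottle. Origin: centre of its foot, z along its axis to the mouth.
- wheel: The fixed banding wheel (round metal turntable): disc of diameter 200 mm, its top 50 mm above the bench. Origin: centre of its underside on the bench, z up.
- bottle_neck (a point): Middle of the straight neck on the bottle's axis, 142 above the foot: the place to grip (diameter 26). The neck stands free of the bin; grippers can come down along the bottle's axis.
- wheel_mid (a point): Middle of the banding wheel's top face, 50 mm above the bench.
- waxpot: Bystander: closed wax pot, diameter 64 mm, 70 mm tall, on the bench beyond the wheel, seen from the robot, beside the brush. Origin: centre of its underside.
- brush: Bystander: brush 170 mm long, lying on the bench beyond the wheel, seen from the robot. Origin: underside, at mid length; its length is along its x.
- rib: Bystander: flat wooden rib, 50 x 95 x 8 mm, lying on the bench beyond the bin, seen from the robot. Origin: centre of its underside.
- cup: Bystander: clay cup, 72 mm across, 70 mm tall, on the bench between bin and wheel, further out. Origin: centre of its underside.
Not all that is in view belongs to the job. What is shaped like the wheel but orange or red is not meant.

How it is judged (in metres and radians):
On the way:
1. the gripper has drawn the bottle clear out of its compartment (z of bottle in the frame of pocket above 0.105 m and contact force between the fingers and bottle above 0.5 N), for 0.1 s.
At the end, for the whole second after the job is handed in: The bottle is held by the fingers, upright mouth up within 9 degrees, its foot within 30 mm of the vertical line through the wheel's middle and 50 to 150 mm above the wheel's top, at rest, touching neither wheel, bin nor bench (angle between bottle's own z axis and vertical below 0.16 rad and horizontal distance between bottle and wheel_mid below 0.03 m and z of bottle in the frame of wheel between 0.1 and 0.2 m and contact force between the fingers and bottle above 0.5 N and contact force between bottle and wheel below 0.1 N and contact force between bottle and bin below 0.1 N and contact force between bottle and table below 0.1 N and linear speed of bottle below 0.03 m/s and angular speed of bottle below 0.3 rad/s); the arm keeps its last pose, push and grip.
It fails at once if another pot in the bin is displaced by more than 30 mm (distance of any of beaker, jar from where it was at the start of the episode above 0.03 m).
It fails at once if the wax pot, brush, rib or cup on the bench is displaced by more than 30 mm (distance of any of waxpot, brush, rib, cup from where it was at the start of the episode above 0.03 m).
It fails at once if the bottle touches the wheel or is dropped on the bench (contact force between bottle and wheel above 0.5 N or contact force between bottle and table above 0.5 N).
It also fails if it takes over 42 s, if anything falls off the work surface, if the arm or the gripper's body presses on something with over 40 N, if the wrist force passes 120 N, or if a joint passes its speed limit or range.

### The arm

A 6-joint arm with a two-finger parallel gripper is mounted at the origin on the work surface. World frame = base frame: x ahead of the robot, y to its left, z up, the work surface at z = 0. Lengths are in mm, angles in rad, forces in N, time in s.
With the tool pointing down it reaches from about 250 to 775 mm from the base axis. Payload 4 kg.
Tool frame: the origin (TCP) lies midway between the tips of the shut fingers; the grasp point (between the pads) lies 19 mm behind it (r.hold_point_z is the distance from the TCP to the grasp point, in mm); z points along the fingers, y is the direction in which the jaws open and shut (so a half turn about z gives the same grasp; the last joint's range is limited). The gripper opens to 85 mm and grips with 20 to 120 N. Pads are 22 mm wide; open, the fingers measure 114 mm over their backs; the gripper's body (76 mm by 85 mm) begins 54 mm behind the grasp point. The pads swing forward as they close: fully open they stand 13 mm farther back than shut.
Start: joints at [-1.25, 0.087, 1.371, -0, 1.684, -0.103], TCP at [226.174, -501.361, 231.341] pointing down, gripper open.
Joint ranges: [-3.1, 3.1], [-0.76, 2.03], [0.27, 2.55], [-1.08, 4.22], [0.17, 2.65], [-2.57, 2.57]. Speed limits (rad/s): [2.79, 2.79, 3.14, 3.14, 3.14, 3.14].

### API

Orientations are given as a unit quaternion [x, y, z, w].
In Python, from plant import readout, read_camera, camera_info, workorder, r gives the robot as it stands. The module is installed in compiled form; this text tells all that it offers.
- The arm moves only by the tool carry_out, never from a script. Its argument "increments" is a list of rows, each an object with "turn": the turn, a rotation vector about the tool's x, y, z in degrees, a list of three; "offset": the shift along the tool's x, y, z in mm, a list of three; "gripper": the opening, from 0 (shut) to 1 (fully open). A call has 1 to 10 rows; each row is the pose to reach, as a shift and turn from the pose commanded when the call began, along the tool's axes at that moment; what a row does not reach only later rows make up. A row lasts 1/10 s, in which the tool goes at most 50 mm and 8.59 degrees, less where a joint would pass 70% of its speed; a pose out of reach is approached as far as the arm can. A call with a gripper value outside its range is refused whole. The fingers move at their own pace and stop on an object; "newtons" is the grip in N (left out, the last holds). Time passes only in rows, so rows that repeat a pose let the fingers close. It gives the time, the measured TCP pose, the force and the opening at its end, in the units of the state.
- readout.observe(): the state, without advancing time (a new reading comes with each control period).
- read_camera(name): name is "side" or "top"; returns the picture (480x640x3 uint8, red, green, blue); there is no depth.
- camera_info(name): a dict with "intrinsics" (3x3 intrinsics, pixels), "dist_coeffs" ([k1, k2, p1, p2, k3] as OpenCV has them; the pictures are not rectified), "pose" (4x4, takes a point from camera to world coordinates). Camera axes: x right, y down, z forward; pixel columns grow to the right and rows downward; lengths in mm; the calibration is good to about 2 mm. A picture is of the moment at which its call begins. camera_info takes no time and is no camera call.
- workorder.finish_job(): hands the job in, once; it reports no verdict.
The state is a dict: "time_s": time; "qpos": joint angles; "joint_vel": joint speeds; "joint_efforts": joint torques, N m; "eef_pos": TCP position; "tcp_rot": TCP orientation; "wrist_force": force on the tool from outside, world axes, zero at the start; "ft_torque": the same for the moment, N m; "grip_width": opening from 0.0 (shut) to 1.0 (fully open).
Only numpy, scipy, OpenCV 4.12 (cv2) and the standard library are available. Lean on these libraries where they do the work, as an engineer would, in place of code of your own. Each camera call takes 0.05 s, during which the arm holds its last target.

## Working session

There is one attempt and no reset: what is moved stays moved. The work goes in short steps, Python scripts to look and compute and a tool call to move; the robot and the scene stay as the last step left them, time stands still between calls to the robot, and variables do not carry over. Pictures are saved under pics/ and viewed, and the job is handed in when it is done.

Besides the shell and the picture viewer there is one more tool, called as name([rows], argument=value, ...), one row to a line, values as JSON. carry_out: Moves the arm, as the interface text tells. Its arguments: {"type":"object","properties":{"increments":{"type":"array"},"newtons":{"type":"number"}},"required":["increments"]}

```bash
mkdir -p pics; python3 - <<'E'
from plant import readout, read_camera, camera_info, workorder, r
import cv2, numpy as np
np.set_printoptions(precision=4,suppress=True)
print(readout.observe(), r.hold_point_z)
for n in ("side","top"):
    im=read_camera(n); cv2.imwrite(f"pics/{n}0.png",im[:,:,::-1]); print(n,camera_info(n))
E
```

```text
{'time_s': 0.0, 'qpos': array([-1.2501,  0.088 ,  1.3722,  0.    ,  1.6836, -0.1031]), 'joint_vel': array([-0.0003, -0.    ,  0.0024,  0.0004,  0.0016,  0.0009]), 'joint_efforts': array([  0.0001, -35.1866, -31.3273,  -0.    ,   0.0108,  -0.    ]), 'eef_pos': array([ 226.0177, -500.8849,  230.1367]), 'tcp_rot': array([ 0.9776,  0.2103, -0.0001, -0.0011]), 'wrist_force': array([-0.3695, -0.3593, -0.2213]), 'ft_torque': array([-0.0296, -0.0162, -0.0063]), 'grip_width': 0.9985707428054937} 18.700000000000003
side {'intrinsics': array([[623.2833,   0.    , 327.3941],
       [  0.    , 623.2833, 231.7774],
       [  0.    ,   0.    ,   1.    ]]), 'dist_coeffs': array([-0.1228,  0.    ,  0.    ,  0.    ,  0.    ]), 'pose': array([[   0.7182,   -0.5111,    0.4722, -185.2123],
       [  -0.6958,   -0.5272,    0.4878, -789.9577],
       [  -0.0003,   -0.6789,   -0.7342, 1220.128 ],
       [   0.    ,    0.    ,    0.    ,    1.    ]])}
top {'intrinsics': array([[605.9391,   0.    , 320.1111],
       [  0.    , 605.9391, 237.2499],
       [  0.    ,   0.    ,   1.    ]]), 'dist_coeffs': array([0.0372, 0.    , 0.    , 0.    , 0.    ]), 'pose': array([[   0.0134,   -0.9808,    0.1948,  234.4171],
       [  -0.9999,   -0.0135,    0.0011,  -71.3646],
       [   0.0016,   -0.1948,   -0.9808, 1561.9014],
       [   0.    ,    0.    ,    0.    ,    1.    ]])}
```

View pics/side0.png

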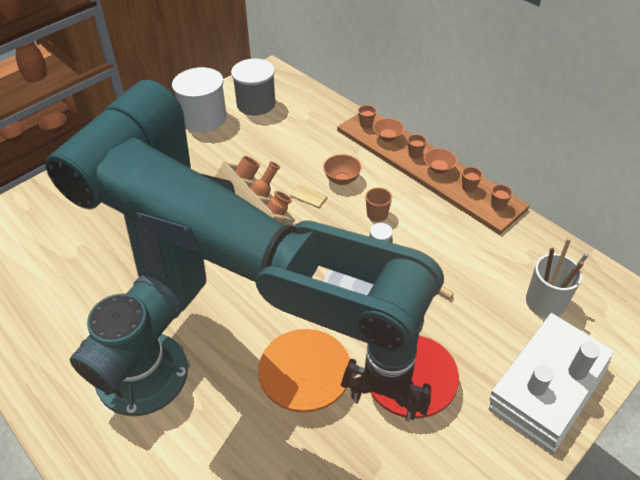

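View pics/top0.png

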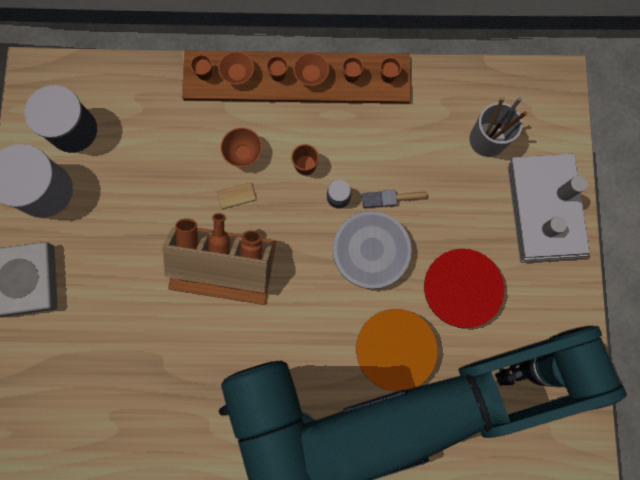

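The top view shows the grey wheel at about (372,250); the orange (397,350) and red (464,288) discs are decoys. The bin holds the beaker (186,232), a narrow-necked pot (219,233) and the jar (251,245). Next I'll enlarge the bin.

```bash
python3 - <<'E'
import cv2, numpy as np
t=cv2.imread("pics/top0.png")[195:315,150:290]; s=cv2.imread("pics/side0.png")[140:230,205:335]
a=cv2.resize(t,None,fx=4,fy=4,interpolation=cv2.INTER_CUBIC); cv2.imwrite("pics/c1.png",a)
cv2.imwrite("pics/c2.png",cv2.resize(s,None,fx=5,fy=5,interpolation=cv2.INTER_CUBIC))
E
```

```text
(no output)
```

View pics/c1.png

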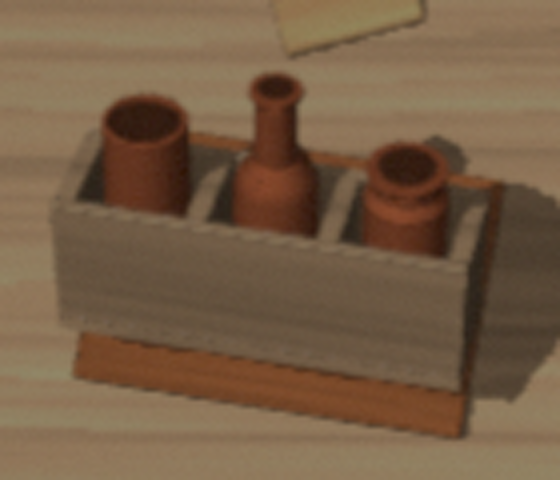

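View pics/c2.png

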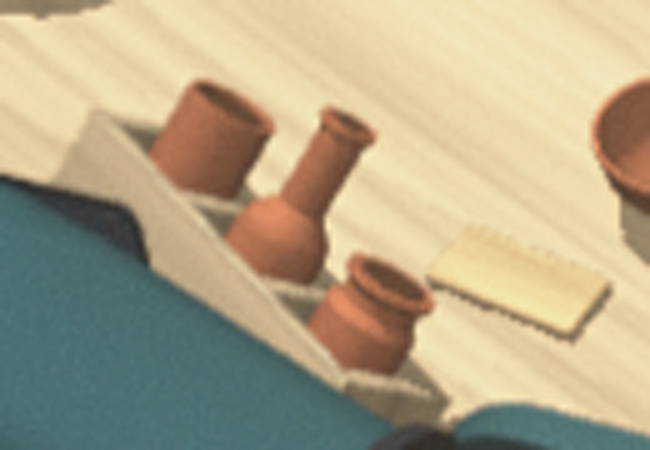

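Candidates in the bin (top view): straight beaker (186,225), long narrow-necked bottle (219,217 to 219,250) and short-necked jar (251,240). The middle one is the bottle, because it alone has a narrow neck, and both crops confirm that. Next I'll measure.

```bash
cat > h.py <<'E'
import cv2, numpy as np
from plant import camera_info
np.set_printoptions(precision=3,suppress=True)
C={n:camera_info(n) for n in("side","top")}
def ray(n,p):
    c=C[n]; u=cv2.undistortPoints(np.array([[p]],float),c["intrinsics"],c["dist_coeffs"])[0,0]
    T=c["pose"]; d=T[:3,:3]@[u[0],u[1],1]; return T[:3,3],d/np.linalg.norm(d)
def onz(n,p,z):
    o,d=ray(n,p); return o+d*(z-o[2])/d[2]
def tri(pt,ps):
    o1,d1=ray("top",pt);o2,d2=ray("side",ps)
    s=np.linalg.lstsq(np.c_[d1,-d2],o2-o1,rcond=None)[0]
    a,b=o1+s[0]*d1,o2+s[1]*d2; return (a+b)/2,np.linalg.norm(a-b)
def proj(n,P):
    c=C[n];T=np.linalg.inv(c["pose"]); return cv2.projectPoints(np.array([P],float),cv2.Rodrigues(T[:3,:3])[0],T[:3,3],c["intrinsics"],c["dist_coeffs"])[0][0,0]
E
python3 - <<'E'
from h import *
t=lambda X,Y:((X+.5)/4-.5+150,(Y+.5)/4-.5+195)
s=lambda X,Y:((X+.5)/5-.5+205,(Y+.5)/5-.5+140)
m,e=tri(t(276,88),s(349,126)); print("mouth",m,e)
b,e=tri(t(276,165),s(305,205)); print("neckbase approx",b,e)
a=m-b; print(np.degrees(np.arccos(a[2]/np.linalg.norm(a))),np.degrees(np.arctan2(a[1],a[0])),np.linalg.norm(a))
L,R=onz("top",t(55,208),140),onz("top",t(469,268),140); print("rear top edge",L,R,np.linalg.norm(L-R)); v=L-R; yaw=np.arctan2(-v[0],v[1]); print("yaw",np.degrees(yaw))
# base rear bottom edge
L,R=onz("top",t(74,377),0),onz("top",t(464,437),0); print("base edge",L,R,np.linalg.norm(L-R)); v=L-R; print("yaw",np.degrees(np.arctan2(-v[0],v[1])))
im=cv2.imread("pics/top0.png")[200:300,320:425]; hsv=cv2.cvtColor(im,cv2.COLOR_BGR2HSV)
mk=((hsv[...,1]<50)&(hsv[...,2]>80)).astype(np.uint8)*255
cs=cv2.findContours(mk,cv2.RETR_EXTERNAL,cv2.CHAIN_APPROX_NONE)[0];c=max(cs,key=cv2.contourArea)
print(cv2.boundingRect(c),cv2.fitEllipse(c))
P=np.array([onz("top",p[0]+np.array([320,200]),50)[:2] for p in c]);
x=np.linalg.lstsq(np.c_[2*P,np.ones(len(P))],(P**2).sum(1),rcond=None)[0];print("wheel",x[:2],np.sqrt(x[2]+x[0]**2+x[1]**2))
for nm,p,z in(("cup",(305,150),70),("waxpot",(339,187),70),("rib",(237,196),8),("tray",(185,102),20)): print(nm,onz("top",p,z))
E
```

```text
mouth [556.881 170.44  168.351] 1.3851571862824406
neckbase approx [520.651 172.073 134.657] 6.411945542964295
47.107070731881954 -2.580471916664919 49.503519392905666
rear top edge [488.98  302.636 140.   ] [456.139  55.708 140.   ] 249.10138604612843
yaw -7.575689192306089
base edge [403.649 320.139   0.   ] [368.179  68.027   0.   ] 254.59536018374973
yaw -8.008343326548717
(13, 11, 79, 78) ((51.78291702270508, 49.43925476074219), (76.48861694335938, 78.43238830566406), 107.2469253540039)
wheel [ 506.261 -200.932] 98.83043538969797
cup [759.84  -27.615  70.   ]
waxpot [ 662.097 -116.146   70.   ]
rib [651.351 151.869   8.   ]
tray [908.376 300.56   20.   ]
```

```bash
cat >> h.py <<'E'
from scipy.spatial.transform import Rotation as Rn
from plant import readout
yaw=np.radians(-7.8); c4,s4=np.cos(np.radians(40)),np.sin(np.radians(40))
a=np.array([s4*np.cos(yaw),s4*np.sin(yaw),c4]); mouth=np.array([556.9,169.5,169.5])
py=np.array([c4*np.cos(yaw),c4*np.sin(yaw),-s4])   # pocket x
def RG():
    z=-a; y=py; x=np.cross(y,z); return Rn.from_matrix(np.c_[x,y,z])
def go(P,R):
    st=readout.observe(); R0=Rn.from_quat(st["tcp_rot"]); p0=st["eef_pos"]
    print("t",st["time_s"],"pos",p0,"q",st["qpos"],"F",st["wrist_force"],"grip",st["grip_width"])
    o=R0.inv().apply(P-p0); w=np.degrees((R0.inv()*R).as_rotvec())
    print("offset",o,"turn",w,"dist",np.linalg.norm(o),np.linalg.norm(w))
E
python3 - <<'E'
from h import *
R0=Rn.from_quat(readout.observe()["tcp_rot"])
go(np.array([470,-200,320.]),Rn.from_euler('z',30,degrees=True)*R0)
go(mouth+63*a,RG())
print(mouth+63*a)
E
```

```text
t 0.1 pos [ 226.02  -500.923  230.221] q [-1.25   0.088  1.372 -0.     1.684 -0.103] F [ 0.283 -0.784 -0.683] grip 1.0005296909419803
offset [ 346.157 -174.161  -89.356] turn [  0.006  -0.061 -30.   ] dist 397.66962862915943 30.000000000000007
t 0.1 pos [ 226.02  -500.923  230.221] q [-1.25   0.088  1.372 -0.     1.684 -0.103] F [ 0.283 -0.784 -0.683] grip 1.0005296909419803
offset [ 611.603 -453.525   13.506] turn [ 36.381 -20.253 -55.437] dist 761.5281500219493 69.33191171704571
[597.021 164.004 217.761]
```

carry_out([
  {"offset": [20, -10, -15], "turn": [0, 0, -2], "gripper": 1},
  {"offset": [55, -28, -40], "turn": [0, 0, -5], "gripper": 1},
  {"offset": [95, -48, -60], "turn": [0, 0, -8], "gripper": 1},
  {"offset": [135, -68, -75], "turn": [0, 0, -12], "gripper": 1},
  {"offset": [175, -88, -85], "turn": [0, 0, -15], "gripper": 1},
  {"offset": [215, -108, -90], "turn": [0, 0, -19], "gripper": 1},
  {"offset": [255, -128, -90], "turn": [0, 0, -22], "gripper": 1},
  {"offset": [295, -148, -90], "turn": [0, 0, -26], "gripper": 1},
  {"offset": [325, -163, -90], "turn": [0, 0, -28], "gripper": 1},
  {"offset": [346, -174, -90], "turn": [0, 0, -30], "gripper": 1},
], newtons=40)

```text
time_s: 1.1
eef_pos: [471.1, -198.2, 320.7]
tcp_rot: [0.889, 0.458, -0.0, -0.001]
wrist_force: [1.0, -1.0, -0.6]
grip_width: 1.0
```

```bash
python3 - <<'E'
from h import *
go(mouth+63*a,RG())
go(mouth+110*a,RG())
E
```

```text
t 1.1 pos [ 471.072 -198.246  320.689] q [-0.51   0.001  1.285  0.     1.857  0.11 ] F [ 1.022 -1.036 -0.623] grip 1.000192823459845
offset [ 368.028 -107.692  103.152] turn [ 39.151  -9.694 -26.541] dist 397.0923431360154 48.28243556622892
t 1.1 pos [ 471.072 -198.246  320.689] q [-0.51   0.001  1.285  0.     1.857  0.11 ] F [ 1.022 -1.036 -0.623] grip 1.000192823459845
offset [382.08  -80.981  67.124] turn [ 39.151  -9.694 -26.541] dist 396.293891677046 48.28243556622892
```

carry_out([
  {"offset": [38, -8, 0], "turn": [4, -1, -2.7], "gripper": 1},
  {"offset": [76, -16, 0], "turn": [8, -2, -5.3], "gripper": 1},
  {"offset": [115, -24, 0], "turn": [12, -2.9, -8], "gripper": 1},
  {"offset": [153, -32, 0], "turn": [16, -3.9, -10.6], "gripper": 1},
  {"offset": [191, -40, 5], "turn": [19.6, -4.8, -13.3], "gripper": 1},
  {"offset": [229, -48, 15], "turn": [23.5, -5.8, -15.9], "gripper": 1},
  {"offset": [267, -57, 28], "turn": [27.4, -6.8, -18.6], "gripper": 1},
  {"offset": [306, -65, 42], "turn": [31.3, -7.8, -21.2], "gripper": 1},
  {"offset": [344, -73, 55], "turn": [35.2, -8.7, -23.9], "gripper": 1},
  {"offset": [382, -81, 67], "turn": [39.1, -9.7, -26.5], "gripper": 1},
])

```text
time_s: 2.1
eef_pos: [627.5, 158.2, 253.1]
tcp_rot: [0.709, 0.616, -0.226, -0.258]
wrist_force: [1.1, 0.1, 0.9]
grip_width: 0.999
```

```bash
python3 - <<'E'
from h import *
from plant import read_camera
go(mouth+110*a,RG())
go(mouth-47*a,RG())
S=read_camera("side")[:,:,::-1]; T=read_camera("top")[:,:,::-1]
cv2.imwrite("pics/both1.png",np.hstack([cv2.resize(S[80:280,160:360],(400,400)),cv2.resize(T[130:330,120:320],(400,400))]))
cv2.imwrite("pics/side1.png",S)
cv2.imwrite("pics/top1.png",T)
E
```

```text
t 2.1 pos [627.508 158.218 253.106] q [0.087 0.844 0.428 0.257 2.541 0.388] F [1.099 0.067 0.887] grip 0.9993603207277741
offset [ 1.592 -1.025 -0.001] turn [-0.115 -0.049 -0.168] dist 1.8930633097151894 0.20946636857992046
t 2.1 pos [627.508 158.218 253.106] q [0.087 0.844 0.428 0.257 2.541 0.388] F [1.099 0.067 0.887] grip 0.9993603207277741
offset [  1.458  -0.71  156.999] turn [-0.115 -0.049 -0.168] dist 157.00720076014363 0.20946636857992046
```

View pics/both1.png

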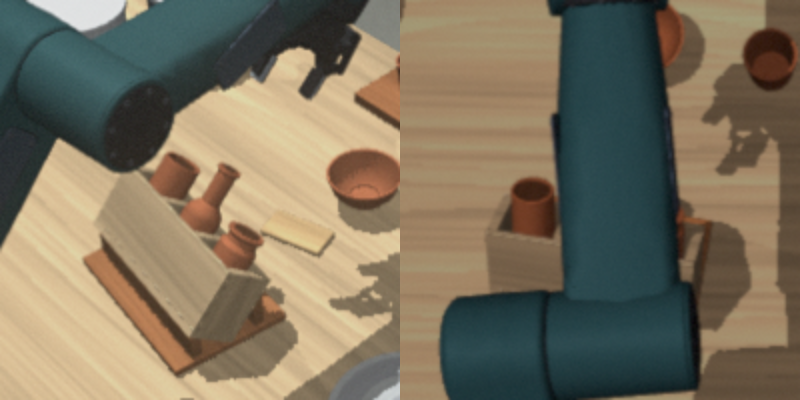

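View pics/side1.png

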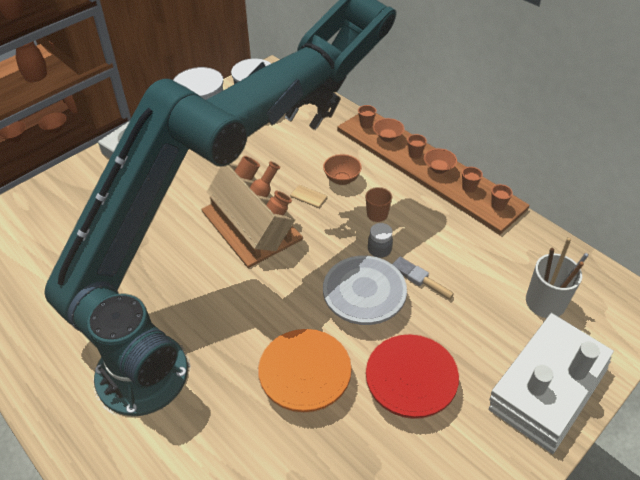

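The view is clear: the gripper is poised beyond the bottle at side (325,105). The bin, the three pots and the grey wheel (365,288) are undisturbed. The forearm passes over the bin, so I'll check its clearance.

```bash
python3 - <<'E'
from h import *
T=cv2.imread("pics/top1.png");S=cv2.imread("pics/side1.png")
cv2.imwrite("pics/c3.png",cv2.resize(T[0:400,100:400],None,fx=2,fy=1.5)[:600])
cv2.imwrite("pics/c4.png",cv2.resize(S[0:260,40:420],None,fx=2,fy=2))
# forward kinematics candidates from fit incl. elbow offset
Q=[([.088,1.372,1.684],(226.02,-500.92,230.2)),([.001,1.285,1.857],(471.07,-198.25,320.69))]
E
```

```text
(no output)
```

View pics/c3.png

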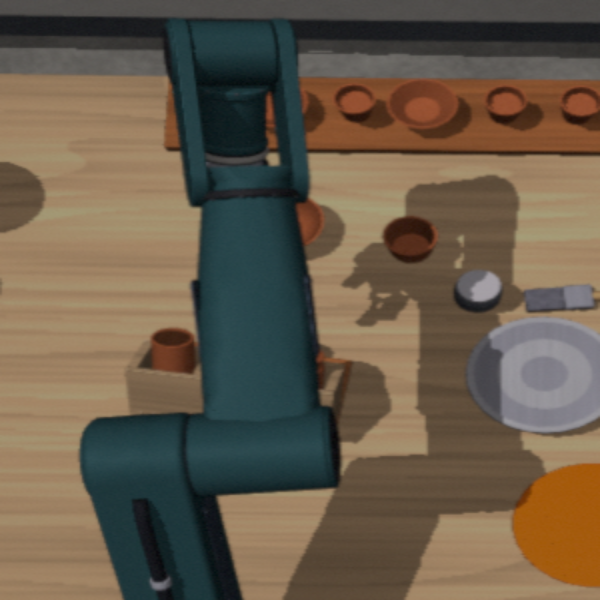

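View pics/c4.png

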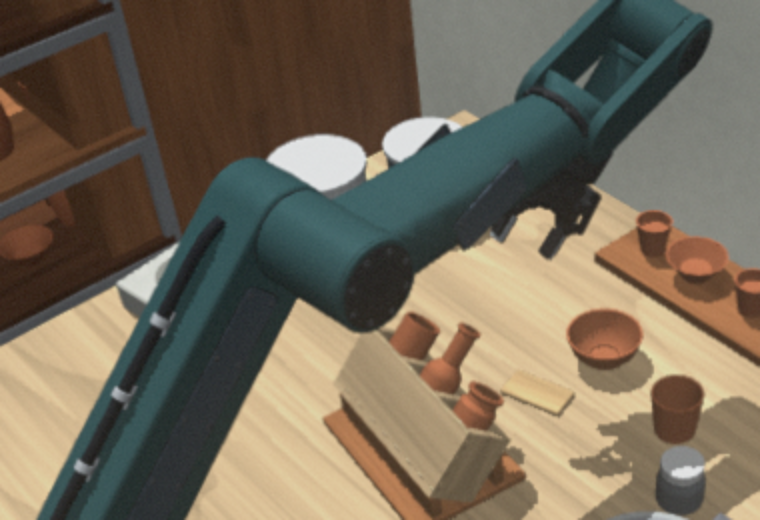

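```bash
python3 - <<'E'
from h import *
print("elbow",tri((265.5,297),(230,142.5)))
print("wrist",tri((245,36),(387,25)))
E
```

```text
elbow (array([342.25 ,  29.14 , 445.415]), np.float64(0.9172913228475276))
wrist (array([844.886,  77.46 , 487.214]), np.float64(8.428811765820972))
```

Clearance is ample: the forearm stays above about z=350 in the grasp pose. Now I'll descend most of the way along the axis.

carry_out([
  {"offset": [1, -0.5, 10], "turn": [0, 0, 0], "gripper": 1},
  {"offset": [1.5, -0.7, 25], "turn": [0, 0, 0], "gripper": 1},
  {"offset": [1.5, -0.7, 40], "turn": [0, 0, 0], "gripper": 1},
  {"offset": [1.5, -0.7, 55], "turn": [0, 0, 0], "gripper": 1},
  {"offset": [1.5, -0.7, 70], "turn": [0, 0, 0], "gripper": 1},
  {"offset": [1.5, -0.7, 85], "turn": [0, 0, 0], "gripper": 1},
  {"offset": [1.5, -0.7, 95], "turn": [0, 0, 0], "gripper": 1},
  {"offset": [1.5, -0.7, 100], "turn": [0, 0, 0], "gripper": 1},
  {"offset": [1.5, -0.7, 100], "turn": [0, 0, 0], "gripper": 1},
])

```text
time_s: 3.1
eef_pos: [562.9, 167.2, 177.8]
tcp_rot: [0.71, 0.616, -0.225, -0.257]
wrist_force: [0.0, -1.1, -0.3]
grip_width: 1.003
```

```bash
python3 - <<'E'
from h import *
from plant import read_camera
go(mouth-47*a,RG())
S=read_camera("side")[:,:,::-1]; T=read_camera("top")[:,:,::-1]
st=readout.observe(); p=st["eef_pos"]; R=Rn.from_quat(st["tcp_rot"])
print(proj("side",p),proj("side",mouth),proj("side",mouth-28*a))
cv2.imwrite("pics/s2.png",cv2.resize(S[110:230,210:350],None,fx=5,fy=5,interpolation=cv2.INTER_CUBIC))
cv2.imwrite("pics/t2.png",cv2.resize(T[130:330,120:320],None,fx=3,fy=3))
E
```

```text
t 3.1 pos [562.87  167.205 177.835] q [0.105 0.663 0.867 0.207 2.284 0.328] F [ 0.014 -1.123 -0.345] grip 1.0028258810542117
offset [ 1.373  0.54  57.39 ] turn [ 0.041 -0.093 -0.272] dist 57.4085046427224 0.2905501487936949
[277.254 161.106] [274.883 164.574] [269.512 173.631]
```

View pics/s2.png

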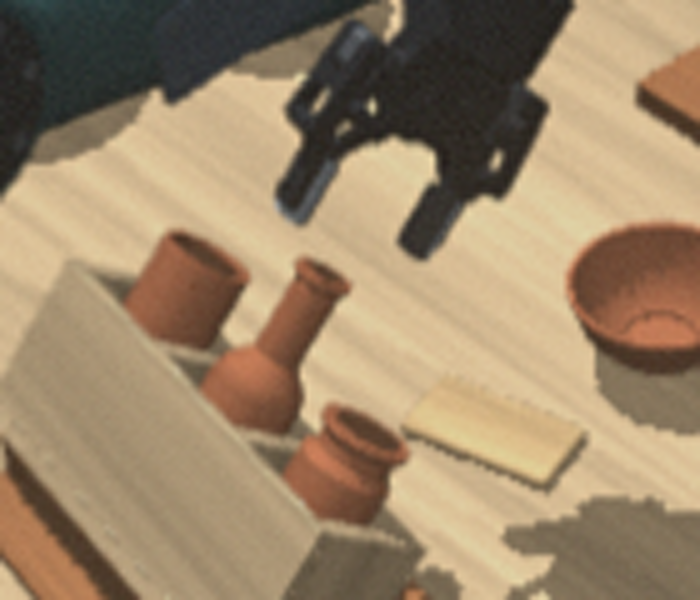

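View pics/t2.png

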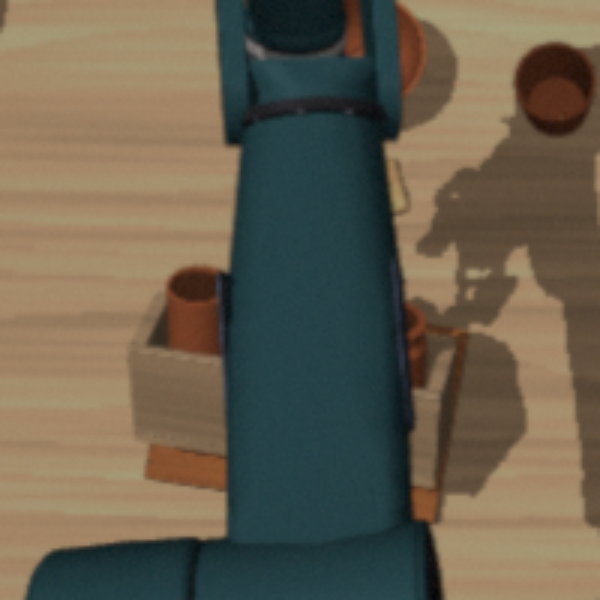

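The side view shows the open jaws at crop (295,212) and (415,250), straddling the neck's axis line (mouth at 323,277), clear of the beaker and jar. I'll continue down and close.

carry_out([
  {"offset": [1, 0.5, 10], "turn": [0, 0, -0.2], "gripper": 1},
  {"offset": [1.4, 0.5, 20], "turn": [0, 0, -0.2], "gripper": 1},
  {"offset": [1.4, 0.5, 30], "turn": [0, 0, -0.2], "gripper": 1},
  {"offset": [1.4, 0.5, 40], "turn": [0, 0, -0.2], "gripper": 1},
  {"offset": [1.4, 0.5, 48], "turn": [0, 0, -0.2], "gripper": 1},
  {"offset": [1.4, 0.5, 54], "turn": [0, 0, -0.2], "gripper": 1},
  {"offset": [1.4, 0.5, 57], "turn": [0, 0, -0.2], "gripper": 1},
  {"offset": [1.4, 0.5, 57], "turn": [0, 0, -0.2], "gripper": 1},
])

```text
time_s: 4.0
eef_pos: [527.6, 173.8, 133.9]
tcp_rot: [0.709, 0.617, -0.224, -0.258]
wrist_force: [0.5, -0.9, 0.8]
grip_width: 1.003
```

```bash
python3 - <<'E'
from h import *
from plant import read_camera
go(mouth-47*a,RG())
S=read_camera("side")[:,:,::-1]
cv2.imwrite("pics/s3.png",cv2.resize(S[110:230,210:350],None,fx=5,fy=5,interpolation=cv2.INTER_CUBIC))
E
```

```text
t 4.0 pos [527.646 173.825 133.874] q [0.119 0.605 1.042 0.199 2.165 0.311] F [ 0.522 -0.919  0.789] grip 1.003462741567015
offset [-0.317 -0.249  0.701] turn [ 0.077 -0.099 -0.048] dist 0.8081403238255923 0.13438137159284402
```

View pics/s3.png

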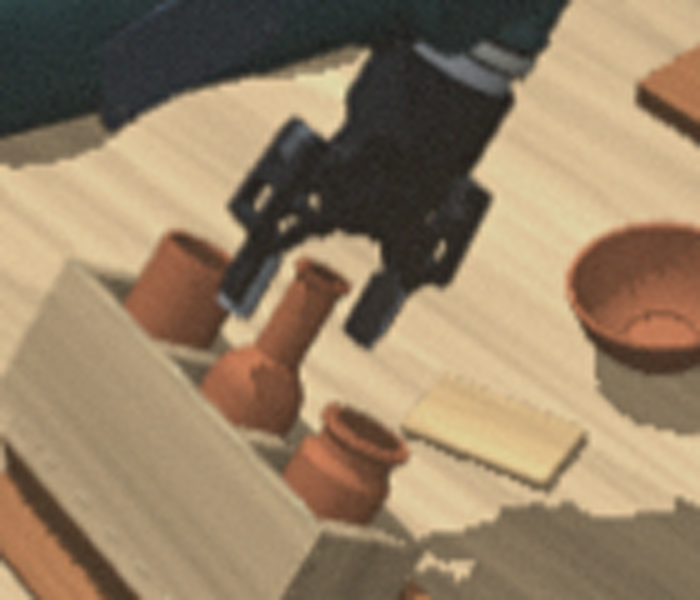

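The jaws straddle the neck at crop (240,308) and (368,340), with the neck centre at about (300,324), so they are centred within a few mm. Closing.

carry_out([
  {"offset": [0, 0, 0], "turn": [0, 0, 0], "gripper": 0},
  {"offset": [0, 0, 0], "turn": [0, 0, 0], "gripper": 0},
  {"offset": [0, 0, 0], "turn": [0, 0, 0], "gripper": 0},
  {"offset": [0, 0, 0], "turn": [0, 0, 0], "gripper": 0},
  {"offset": [0, 0, 0], "turn": [0, 0, 0], "gripper": 0},
  {"offset": [0, 0, 0], "turn": [0, 0, 0], "gripper": 0},
  {"offset": [0, 0, 0], "turn": [0, 0, 0], "gripper": 0},
  {"offset": [0, 0, 0], "turn": [0, 0, 0], "gripper": 0},
  {"offset": [0, 0, 0], "turn": [0, 0, 0], "gripper": 0},
  {"offset": [0, 0, 0], "turn": [0, 0, 0], "gripper": 0},
], newtons=50)

```text
time_s: 5.05
eef_pos: [527.7, 173.8, 134.4]
tcp_rot: [0.709, 0.617, -0.224, -0.258]
wrist_force: [-1.1, 0.7, 3.9]
grip_width: 0.309
```

```bash
python3 - <<'E'
from h import *
from plant import read_camera
go(mouth-47*a,RG())
S=read_camera("side")[:,:,::-1]
cv2.imwrite("pics/s4.png",cv2.resize(S[110:230,210:350],None,fx=5,fy=5,interpolation=cv2.INTER_CUBIC))
E
```

```text
t 5.05 pos [527.668 173.819 134.368] q [0.119 0.605 1.042 0.199 2.166 0.311] F [-1.136  0.655  3.869] grip 0.30938534661687594
offset [-0.314  0.052  1.094] turn [ 0.082 -0.104 -0.035] dist 1.1391209066231682 0.1369471079911227
```

View pics/s4.png

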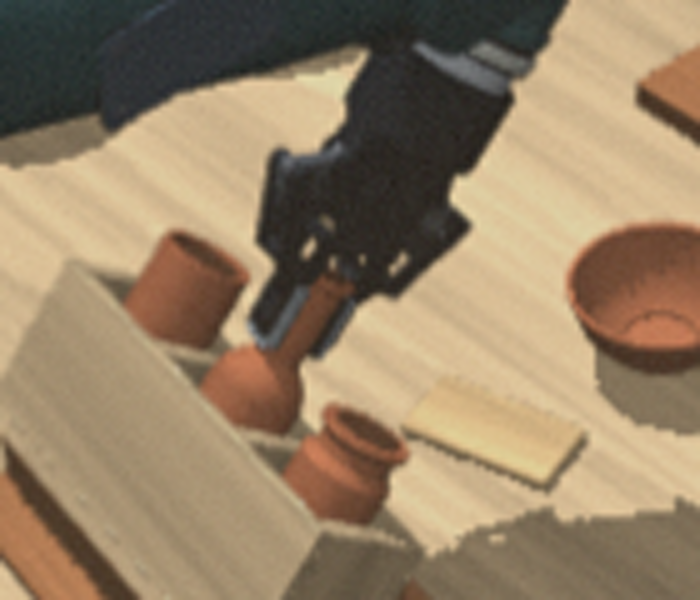

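The grip holds at 26.3 mm, matching the neck diameter, with the pads on the neck at crop (300,310). Now I'll draw it out along the axis.

carry_out([
  {"offset": [0, -1, -4], "turn": [0, 0, 0], "gripper": 0},
  {"offset": [0, -1.5, -12], "turn": [0, 0, 0], "gripper": 0},
  {"offset": [0, -2, -24], "turn": [0, 0, 0], "gripper": 0},
  {"offset": [0, -2, -38], "turn": [0, 0, 0], "gripper": 0},
  {"offset": [0, -2, -54], "turn": [0, 0, 0], "gripper": 0},
  {"offset": [0, -2, -70], "turn": [0, 0, 0], "gripper": 0},
  {"offset": [0, -2, -86], "turn": [0, 0, 0], "gripper": 0},
  {"offset": [0, -2, -102], "turn": [0, 0, 0], "gripper": 0},
  {"offset": [0, -2, -116], "turn": [0, 0, 0], "gripper": 0},
  {"offset": [0, -2, -128], "turn": [0, 0, 0], "gripper": 0},
])

```text
time_s: 6.1
eef_pos: [608.8, 162.4, 233.5]
tcp_rot: [0.709, 0.617, -0.223, -0.257]
wrist_force: [0.9, 0.1, -1.3]
grip_width: 0.309
```

```bash
python3 - <<'E'
from h import *
from plant import read_camera
go(mouth+83*a,RG())
S=read_camera("side")[:,:,::-1]
cv2.imwrite("pics/s5.png",cv2.resize(S[50:230,190:370],None,fx=3.3,fy=3.3,interpolation=cv2.INTER_CUBIC))
E
```

```text
t 6.1 pos [608.826 162.45  233.548] q [0.094 0.774 0.58  0.236 2.455 0.363] F [ 0.918  0.084 -1.34 ] grip 0.3094704903133871
offset [-0.06   1.028 -0.249] turn [ 0.225 -0.141 -0.077] dist 1.059413061823291 0.27666115632136634
```

View pics/s5.png

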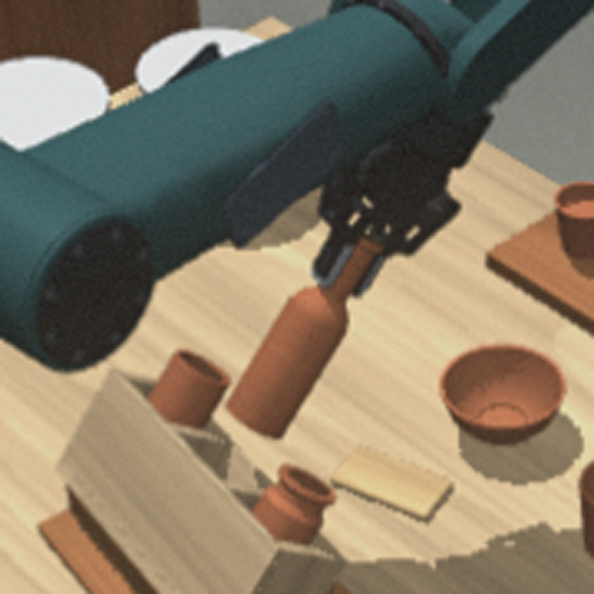

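The bottle is out of the bin: its foot is at crop (255,420), above the rims. The beaker and jar are unmoved. Next I'll compute the lift and uprighting.

```bash
cat >> h.py <<'E'
def RU():
    y=np.array([np.cos(yaw),np.sin(yaw),0]); z=np.array([0,0,-1.]); return Rn.from_matrix(np.c_[np.cross(y,z),y,z])
E
python3 - <<'E'
from h import *
go(np.array([600,130,340.]),RU())
go(np.array([506.3,-200.9,300.]),RU())
E
```

```text
t 6.15 pos [609.618 162.159 234.532] q [0.093 0.774 0.576 0.236 2.456 0.363] F [-1.38  -0.518  0.623] grip 0.3075318532918548
offset [-33.019 -71.219 -78.024] turn [-39.643  -0.146  -0.139] dist 110.68063562170245 39.643220928681075
t 6.15 pos [609.618 162.159 234.532] q [0.093 0.774 0.576 0.236 2.456 0.363] F [-1.38  -0.518  0.623] grip 0.3075318532918548
offset [-373.782  -82.131  -17.724] turn [-39.643  -0.146  -0.139] dist 383.10906338760344 39.643220928681075
```

carry_out([
  {"offset": [0, -4, -5], "turn": [-1, 0, 0], "gripper": 0},
  {"offset": [0, -14, -16], "turn": [-4, 0, 0], "gripper": 0},
  {"offset": [0, -25, -28], "turn": [-8, 0, 0], "gripper": 0},
  {"offset": [-4, -36, -40], "turn": [-13, 0, 0], "gripper": 0},
  {"offset": [-8, -46, -52], "turn": [-18, 0, 0], "gripper": 0},
  {"offset": [-14, -55, -62], "turn": [-23, 0, 0], "gripper": 0},
  {"offset": [-20, -63, -70], "turn": [-28, 0, 0], "gripper": 0},
  {"offset": [-26, -68, -75], "turn": [-33, 0, 0], "gripper": 0},
  {"offset": [-31, -71, -78], "turn": [-37, 0, 0], "gripper": 0},
  {"offset": [-33, -71, -78], "turn": [-39.6, -0.1, -0.1], "gripper": 0},
])

```text
time_s: 7.15
eef_pos: [597.4, 130.2, 341.2]
tcp_rot: [0.753, 0.658, 0.0, 0.0]
wrist_force: [-0.3, 0.1, -1.4]
grip_width: 0.31
```

```bash
python3 - <<'E'
from h import *
go(np.array([506.3,-200.9,300.]),RU())
go(np.array([506.3,-200.9,273.]),RU())
E
```

```text
t 7.15 pos [597.438 130.23  341.159] q [0.122 0.235 0.986 0.    1.92  0.257] F [-0.33   0.118 -1.446] grip 0.3104079366102718
offset [-340.414  -45.642   41.022] turn [ 0.022 -0.02   0.046] dist 345.9009159552583 0.054552271948465084
t 7.15 pos [597.438 130.23  341.159] q [0.122 0.235 0.986 0.    1.92  0.257] F [-0.33   0.118 -1.446] grip 0.3104079366102718
offset [-340.423  -45.653   68.022] turn [ 0.022 -0.02   0.046] dist 350.141438822172 0.054552271948465084
```

Move over in two calls, accelerating gently and keeping the descent for the second.

carry_out([
  {"offset": [-6, -1, 0], "turn": [0, 0, 0], "gripper": 0},
  {"offset": [-20, -3, 0], "turn": [0, 0, 0], "gripper": 0},
  {"offset": [-42, -6, 2], "turn": [0, 0, 0], "gripper": 0},
  {"offset": [-70, -10, 5], "turn": [0, 0, 0], "gripper": 0},
  {"offset": [-100, -14, 9], "turn": [0, 0, 0], "gripper": 0},
  {"offset": [-130, -18, 13], "turn": [0, 0, 0], "gripper": 0},
  {"offset": [-160, -22, 17], "turn": [0, 0, 0], "gripper": 0},
  {"offset": [-190, -26, 21], "turn": [0, 0, 0], "gripper": 0},
  {"offset": [-218, -29, 25], "turn": [0, 0, 0], "gripper": 0},
  {"offset": [-244, -33, 29], "turn": [0, 0, 0], "gripper": 0},
])

```text
time_s: 8.15
eef_pos: [531.9, -109.2, 308.8]
tcp_rot: [0.754, 0.657, -0.003, -0.003]
wrist_force: [0.2, -0.1, -0.9]
grip_width: 0.311
```

```bash
python3 - <<'E'
from h import *
go(np.array([506.3,-200.9,273.]),RU())
E
```

```text
t 8.15 pos [ 531.943 -109.192  308.751] q [-0.306  0.076  1.231 -0.002  1.843 -0.169] F [ 0.214 -0.058 -0.865] grip 0.3110834971925364
offset [-94.349 -12.56   35.866] turn [-0.462  0.008 -0.067] dist 101.71502374106025 0.4672018440490858
```

carry_out([
  {"offset": [-22, -3, 6], "turn": [0, 0, 0], "gripper": 0},
  {"offset": [-42, -6, 12], "turn": [0, 0, 0], "gripper": 0},
  {"offset": [-58, -8, 18], "turn": [0, 0, 0], "gripper": 0},
  {"offset": [-72, -10, 24], "turn": [0, 0, 0], "gripper": 0},
  {"offset": [-83, -11, 29], "turn": [0, 0, 0], "gripper": 0},
  {"offset": [-90, -12, 33], "turn": [0, 0, 0], "gripper": 0},
  {"offset": [-95, -12.5, 36], "turn": [0, 0, 0], "gripper": 0},
  {"offset": [-96, -12.5, 37], "turn": [0, 0, 0], "gripper": 0},
  {"offset": [-96, -12.5, 37], "turn": [0, 0, 0], "gripper": 0},
  {"offset": [-96, -12.5, 37], "turn": [0, 0, 0], "gripper": 0},
])

```text
time_s: 9.15
eef_pos: [507.5, -199.7, 273.5]
tcp_rot: [0.753, 0.658, -0.002, -0.002]
wrist_force: [-0.7, 0.7, -1.9]
grip_width: 0.308
```

```bash
python3 - <<'E'
from h import *
from plant import read_camera
go(np.array([506.3,-200.9,273.]),RU())
S=read_camera("side")[:,:,::-1]; T=read_camera("top")[:,:,::-1]
cv2.imwrite("pics/s6.png",cv2.resize(S[100:380,180:540],None,fx=2,fy=2,interpolation=cv2.INTER_CUBIC)); cv2.imwrite("pics/t6.png",T)
cv2.imwrite("pics/sf6.png",S)
w=np.array([506.3,-200.9,0])
for z in (50,150,268,320): print(z,proj("side",w+[0,0,z]),proj("top",w+[0,0,z]))
E
```

```text
t 9.15 pos [ 507.469 -199.741  273.46 ] q [-0.478  0.076  1.3   -0.002  1.77  -0.343] F [-0.669  0.695 -1.858] grip 0.308365594903279
offset [-1.306 -1.     0.464] turn [-0.27   0.005  0.071] dist 1.7089771608577349 0.27875136257905786
50 [364.229 286.895] [371.743 248.938]
150 [366.173 259.614] [375.332 241.523]
268 [368.72  223.448] [380.254 231.357]
320 [369.94  205.953] [382.709 226.288]
```

View pics/s6.png

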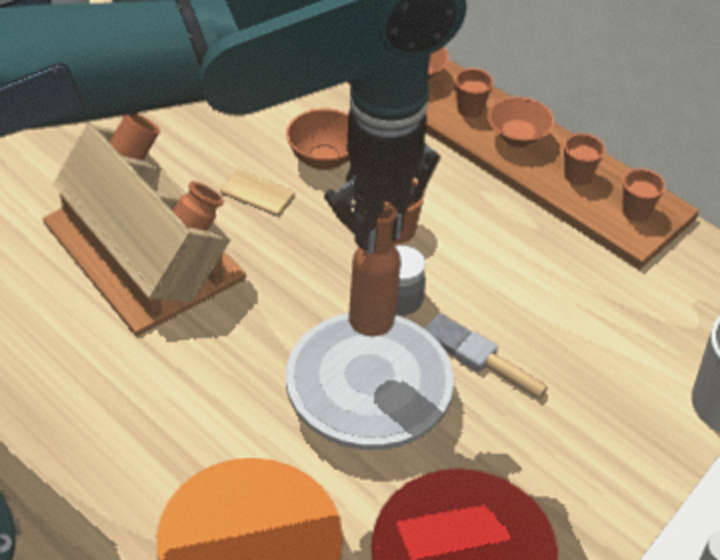

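View pics/t6.png

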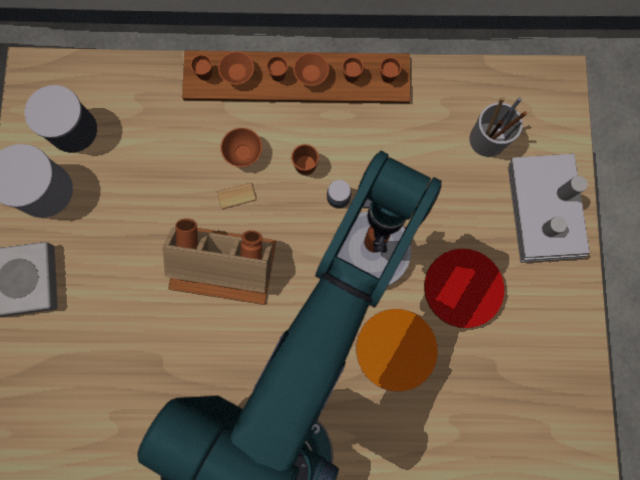

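The bottle hangs over the wheel: foot at side (366,260), against a prediction of (366,260). The other pots and the bench items look in place. There may be a slight lean in the plane across the jaws, so I'll measure that.

```bash
python3 - <<'E'
from h import *
S=cv2.imread("pics/sf6.png"); c=S[185:280,335:405]
hsv=cv2.cvtColor(c,cv2.COLOR_BGR2HSV)
mk=((hsv[...,0]<14)&(hsv[...,1]>100)&(hsv[...,2]>60)).astype(np.uint8)
for y in range(0,95,4):
    xs=np.where(mk[y])[0]
    if len(xs): 
        runs=np.split(xs,np.where(np.diff(xs)>1)[0]+1); print(y+185,[(int(q[0])+335,int(q[-1])+335) for q in runs if len(q)>2])
cv2.imwrite("pics/s6z.png",cv2.resize(c,None,fx=6,fy=6,interpolation=cv2.INTER_CUBIC))
T=cv2.imread("pics/t6.png")[200:275,340:420]
cv2.imwrite("pics/t6z.png",cv2.resize(T,None,fx=6,fy=6,interpolation=cv2.INTER_CUBIC))
E
```

```text
189 []
193 []
201 [(372, 375), (385, 390)]
205 [(372, 378), (383, 388)]
209 [(369, 377), (382, 388)]
213 [(368, 375), (382, 387)]
217 [(369, 375), (381, 386)]
221 [(368, 379)]
225 [(358, 361), (368, 377)]
229 [(357, 378)]
233 [(357, 378)]
237 [(356, 378)]
241 [(356, 378)]
245 [(355, 377)]
249 [(356, 377)]
253 [(355, 376)]
257 [(356, 376)]
261 [(356, 375)]
265 [(359, 372)]
```

View pics/s6z.png

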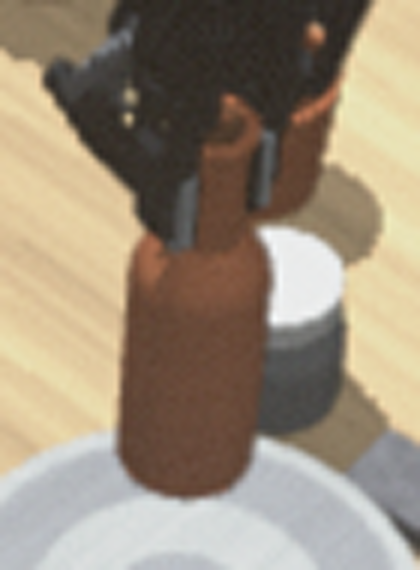

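View pics/t6z.png

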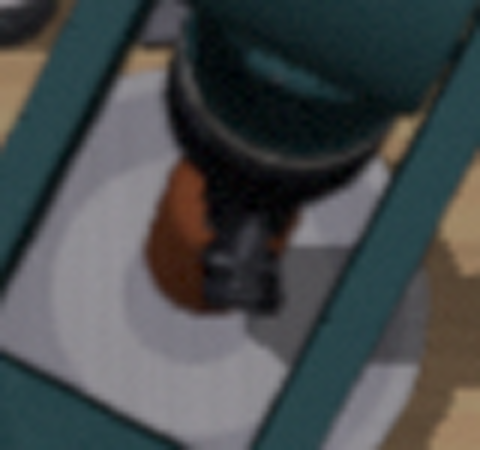

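Side edges give a body centreline of 367.5 at row 233 and 366.0 at row 257. That slope is 3.6°, against 4.0° expected for vertical at that spot, so the bottle is upright within about 2–3°. The foot arc bottom at row 267 fits a foot height of about 150 mm. I'll hold briefly to settle and confirm stillness.

carry_out([
  {"offset": [-1, -1, 0], "turn": [0, 0, 0], "gripper": 0},
  {"offset": [-1, -1, 0], "turn": [0, 0, 0], "gripper": 0},
  {"offset": [-1, -1, 0], "turn": [0, 0, 0], "gripper": 0},
  {"offset": [-1, -1, 0], "turn": [0, 0, 0], "gripper": 0},
  {"offset": [-1, -1, 0], "turn": [0, 0, 0], "gripper": 0},
  {"offset": [-1, -1, 0], "turn": [0, 0, 0], "gripper": 0},
  {"offset": [-1, -1, 0], "turn": [0, 0, 0], "gripper": 0},
  {"offset": [-1, -1, 0], "turn": [0, 0, 0], "gripper": 0},
])

```text
time_s: 10.05
eef_pos: [506.1, -201.1, 273.1]
tcp_rot: [0.753, 0.658, -0.002, -0.002]
wrist_force: [-0.3, 0.0, -0.5]
grip_width: 0.311
```

```bash
python3 - <<'E'
from h import *
from plant import read_camera, workorder
go(np.array([506.3,-200.9,273.]),RU()); print(readout.observe()["joint_vel"])
S=read_camera("side")[:,:,::-1]; S0=cv2.imread("pics/sf6.png")
c=[]
for I in (S0,S):
    h=cv2.cvtColor(np.ascontiguousarray(I[185:280,335:405]),cv2.COLOR_BGR2HSV); m=(h[...,0]<14)&(h[...,1]>100)&(h[...,2]>60); m[:45]=0
    y,x=np.where(m); c.append((x.mean(),y.mean(),y.max(),len(x)))
print(c)
st=readout.observe()
ok=abs(c[0][1]-c[1][1])<2 and abs(st["joint_vel"]).max()<.02 and .29<st["grip_width"]<.33
print(ok, workorder.finish_job() if ok else "not finished")
E
```

```text
t 10.05 pos [ 506.071 -201.058  273.094] q [-0.481  0.075  1.302 -0.002  1.77  -0.346] F [-0.313  0.022 -0.481] grip 0.3111122091413762
offset [0.188 0.206 0.093] turn [-0.308  0.009  0.023] dist 0.2935723640381219 0.3094626108054237
[-0.002  0.001 -0.002 -0.    -0.001  0.001]
[(np.float64(31.424744897959183), np.float64(62.02933673469388), np.int64(81), 784), (np.float64(31.45703611457036), np.float64(62.352428393524285), np.int64(82), 803)]
the job is handed in; nothing more can be done
True None
```

I gripped the bottle by its neck in the middle compartment, drew it out about 128 mm along its axis and brought it upright over the grey wheel. I handed the job in at about 10 s with the bottle still held there.

Last checks:
- **Position:** the TCP was within 0.3 mm of its target over the measured wheel centre (506, -201). That puts the foot about 100 mm above the wheel's top.
- **Grip and stillness:** the grip was steady at about 26.4 mm, which matches the neck. Joint speeds were at most 0.002 rad/s, and the bottle showed no slip between the last two pictures.
- **Uprightness:** the bottle looked upright within about 2–3° in the side view. The neck's right edge was 1–2 px off the prediction, partly hidden by the fingers, well within the 9° limit.
- **Other items:** the beaker, jar, wax pot, brush, rib and cup looked in place in the pictures taken after the transfer.

No check failed. The top view could not confirm the bottle's lean because the arm hides most of it.

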